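Eject the sale recorder's drive caddy and catch it

ROBOT

A 6-joint arm with a two-finger parallel gripper is mounted at the origin on a cart in front of the work surface, level with it; the furniture and walls round the work are solid. World frame = base frame: x ahead of the robot, y to its left, z up, the work surface at z = 0. Lengths are in m, angles in rad, forces in N, time in s.
With the tool pointing down it reaches from about 0.325 to 0.9 m from the base axis. Payload 6.1 kg.
Tool frame: the origin (TCP) lies midway between the tips of the shut fingers; the grasp point (between the pads) lies 19 mm behind it; z points along the fingers, y is the line along which they close (so a half turn about z gives the same grasp; the last joint's range is limited). The gripper opens to 85 mm and grips with 20 to 120 N. Pads are 22 mm wide; open, the fingers measure 114 mm over their backs; the gripper's body (76 mm by 85 mm) begins 54 mm behind the grasp point. The pads swing forward as they close: fully open they stand 13 mm farther back than shut.
Start: joints at [1.221, 0.22, 1.526, -0, 1.395, -0.126], TCP at [0.139, 0.609, 0.231] pointing down, gripper open.
Joint ranges: [-2.98, 2.98], [-0.91, 2.08], [0.09, 2.57], [-1.24, 4.39], [0.2, 2.65], [-2.68, 2.68]. Speed limits (rad/s): [2.57, 2.57, 3.01, 3.14, 3.14, 3.14].

INTERFACE

Orientations are given as [roll, pitch, yaw] about the fixed x, y, z axes, in that order (R = Rz(yaw) Ry(pitch) Rx(roll)).
In Python, from plant import movep, move_l, set_joints, gripper_to, hold, inverse_kinematics, observe, get_image, get_calibration, Unreachable, job_done gives the robot as it stands. Calls block until the motion is done:
- movep(position, orientation): joint-space move of the TCP to a pose.
- move_l(position, feed=0.15, rotation=None, max_force=None): straight line of the TCP; rotation=None keeps the orientation; feed is the mean speed in m/s. With max_force (N) it stops when the force on the tool has changed by that much, and returns True; else False.
- set_joints(angles): joint-space move.
- gripper_to(opening, f_grip=None): finger opening in m; f_grip is the grip in N (None keeps the last); returns when the fingers have stopped.
- hold(seconds).
- inverse_kinematics(position, orientation): joint angles nearest the present ones, or None.
- observe(): the state.
- get_image(name): name is "side" or "top"; returns (picture, depth): 384x512x3 uint8, red, green, blue; 384x512 float32, m along the optical axis (not along the pixel's ray), 0 where there is no reading.
- get_calibration(name): a dict with "intrinsics" (3x3 intrinsics, pixels), "world_from_camera" (4x4, takes a point from camera to world coordinates). Camera axes: x right, y down, z forward; pixel columns grow to the right and rows downward; lengths in m; the calibration is good to about 2 mm. A picture is of the moment at which its call begins. get_calibration takes no time and is no camera call.
A pose or a line that the arm cannot do raises Unreachable and nothing moves.
- job_done(): hands the job in; it is judged then, once.
The state is a dict: "time_s": time; "q": joint angles; "joint_velocities": joint speeds; "joint_torque": joint torques, N m; "eef_pos": TCP position; "tcp_rot": TCP orientation; "ft_force": force on the tool from outside, world axes, zero at the start; "torque": the same for the moment, N m; "opening": finger opening in m; "grasp_force": force on a finger pad.
Only numpy, scipy, OpenCV 4.12 (cv2) and the standard library are available. Lean on these libraries where they do the work, as an engineer would, in place of code of your own. Each camera call takes 0.05 s, during which the arm holds its last target. There are 200 camera calls.

TASK

Bring the yellow drive caddy out of the two-bay sale recorder for the porter to collect: push in the red key beside its bay and, with the other finger already waiting in front of it, stop the caddy before it has sprung out more than about a finger's width, or it will shoot out onto the table. Then let it follow the finger out until the whole of its yellow grip and only a little of the bare metal behind it stand clear of the recorder, and finish while still holding it there against its spring with the finger. Do not lift the caddy, leave the blue one latched in its bay, and do not disturb the things around.

Things in the scene. Friction and masses are not known exactly. Their poses are not given: they have to be found in the camera images.
- recorder: dark grey two-bay recorder fixed to the table, 158 mm deep, 216 wide, 48 high. Origin on the table under the middle of its front, the plane x = 0; x points into the bays, y to the left bay as the robot sees it, z up. Bays centred at y = +42 (left) and -42 mm (right), mouths 78 mm wide, floors 12 mm up. Each bay's red key is outward of it, at y = +96 or -96 mm. Either caddy may be in either bay.
- caddy_yellow: loose drive caddy 120 mm long, 76 wide, 24 high, about 0.2 kg: front 28 mm ribbed yellow grip, rest bare aluminium. Origin: middle of its flat front face's lower edge; x points back along it, z up. Latched, the face is flush with the recorder's front (z 12 to 36 mm). A spring ram runs 75 mm behind it, pushing it straight out: on a finger about 5 N at first, some 2 to 3 N at 40 mm out.
- caddy_blue: the same caddy with a blue grip, in the other bay; it stays latched there.
- key_left (a joint): travel of the left bay's key in m: 0 out, 0.008 fully in. Springs back; 1.5 N to start, about 5 N in all to push home. The latch of the left bay lets go when the key is between 3 and 6 mm in. While the caddy is out the key may stay some mm in.
- key_right (a joint): the same for the right bay's key.
- key_left_face (a point): middle of the front face of the left bay's red key, which is 16 mm wide, 20 mm high (z = 15 to 35 mm) and stands 14 mm out of the recorder's front (6 mm when fully in). It is pushed straight into the recorder, along the recorder's x.
- key_right_face (a point): the same for the right bay's key.
- nail_tin: bystander: round red tin, 67 mm across, 48 mm high; origin under its middle.
- knob_box: bystander: small card box with blue lid, 57 x 92 x 41 mm; origin under its middle.

How it is judged:
On the way:
1. the yellow caddy has been released and is stopped by a finger, no more than 25 mm out (x of caddy_yellow in the frame of recorder between -0.025 and -0.003 m and contact force between the fingers and caddy_yellow above 0.5 N and linear speed of caddy_yellow below 0.06 m/s), for 0.2 s.
At the end, for the whole second after the job is handed in: the yellow caddy stands 28 to 55 mm out of the recorder's front, at rest on its bay floor, its spring pressing it on the finger with more than 0.3 N; the blue caddy is within 4 mm of its latched place (x of caddy_yellow in the frame of recorder between -0.055 and -0.028 m and contact force between the fingers and caddy_yellow above 0.3 N and linear speed of caddy_yellow below 0.02 m/s and height (world z) of caddy_yellow below 0.018 m and x of caddy_blue in the frame of recorder above -0.004 m); the arm keeps its last pose, push and grip.
It fails at once if the yellow caddy slid away (more than 70 mm out) (x of caddy_yellow in the frame of recorder below -0.07 m).
It fails at once if a caddy was lifted or tipped (height (world z) of any of caddy_yellow, caddy_blue above 0.02 m or angle between caddy_yellow's own z axis and vertical above 0.15 rad).
It fails at once if the blue caddy was let out (x of caddy_blue in the frame of recorder below -0.006 m).
It fails at once if a bystander was moved by more than 20 mm (distance of any of nail_tin, knob_box from where it was at the start of the episode above 0.02 m).
It also fails if it takes over 35 s, if anything falls off the work surface, if the arm or the gripper's body presses on something with over 40 N, if the wrist force passes 120 N, or if a joint passes its speed limit or range.

## Working session

There is one attempt and no reset: what is moved stays moved. The work goes in short steps, each a Python script; the robot and the scene stay as the last script left them, time stands still between calls to the robot, and variables do not carry over. Pictures are saved under pics/ and viewed, at most 10 in all, crops included, and the job is handed in when it is done.

```bash
mkdir -p pics; ls; python3 - <<'E'
from plant import *
import cv2,numpy as np
for n in("top","side"):
    p,d=get_image(n); np.savez(f"pics/{n}.npz",p=p,d=d); cv2.imwrite(f"pics/{n}.png",p[:,:,::-1])
    c=get_calibration(n);print(n,np.round(c["intrinsics"],1).tolist(),np.round(c["world_from_camera"],3).tolist())
print(observe())
E
```

```text
pics
top [[390.4, 0.0, 253.6], [0.0, 390.4, 189.8], [0.0, 0.0, 1.0]] [[-0.011, -0.993, 0.119, 0.389], [-1.0, 0.013, 0.014, 0.221], [-0.015, -0.119, -0.993, 0.901], [0.0, 0.0, 0.0, 1.0]]
side [[363.7, 0.0, 258.9], [0.0, 363.7, 191.4], [0.0, 0.0, 1.0]] [[-0.878, -0.282, 0.388, 0.161], [-0.479, 0.55, -0.684, 0.808], [-0.021, -0.786, -0.618, 0.572], [0.0, 0.0, 0.0, 1.0]]
{'time_s': 0.1, 'q': array([ 1.22089198e+00,  2.21185899e-01,  1.52753239e+00, -1.52707025e-05,
        1.39471249e+00, -1.26106826e-01]), 'joint_velocities': array([ 0.00208084, -0.00166804, -0.00477277,  0.00024821, -0.00025095,
       -0.00160098]), 'joint_torque': array([ 9.28707013e-04, -4.98245716e+01, -3.90544796e+01, -2.66428069e-04,
        5.82729816e-03, -3.60196310e-06]), 'eef_pos': array([0.13852519, 0.60887242, 0.23026583]), 'tcp_rot': array([-3.13976724e+00, -2.16275187e-04,  2.91779763e+00]), 'ft_force': array([ 0.02729426,  0.15858082, -0.20142937]), 'torque': array([-0.02037993,  0.02443387, -0.03007046]), 'grasp_force': 0.0, 'opening': 0.0855718981560203}
```

View pics/top.png

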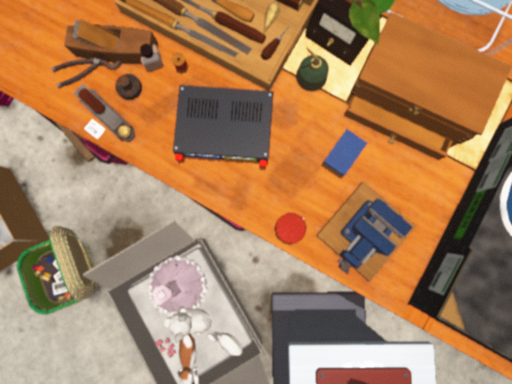

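View pics/side.png

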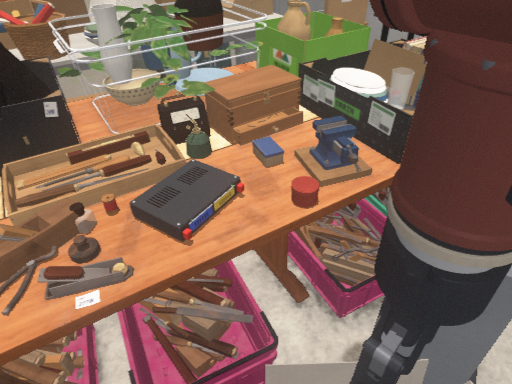

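```bash
python3 - <<'E'
import cv2,numpy as np
a=np.load("pics/top.npz")["p"][75:175,160:290,::-1];b=np.load("pics/side.npz")["p"][150:245,125:255,::-1]
A=cv2.resize(a,None,fx=6,fy=6,interpolation=cv2.INTER_CUBIC);B=cv2.resize(b,None,fx=6,fy=6,interpolation=cv2.INTER_CUBIC)
cv2.imwrite("pics/tc.png",A);cv2.imwrite("pics/sc.png",B)
E
```

```text
(no output)
```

View pics/tc.png

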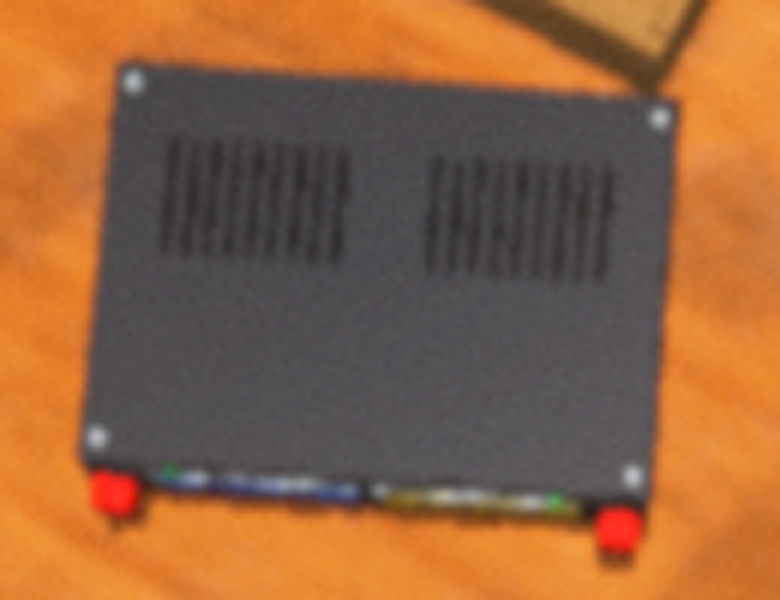

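View pics/sc.png

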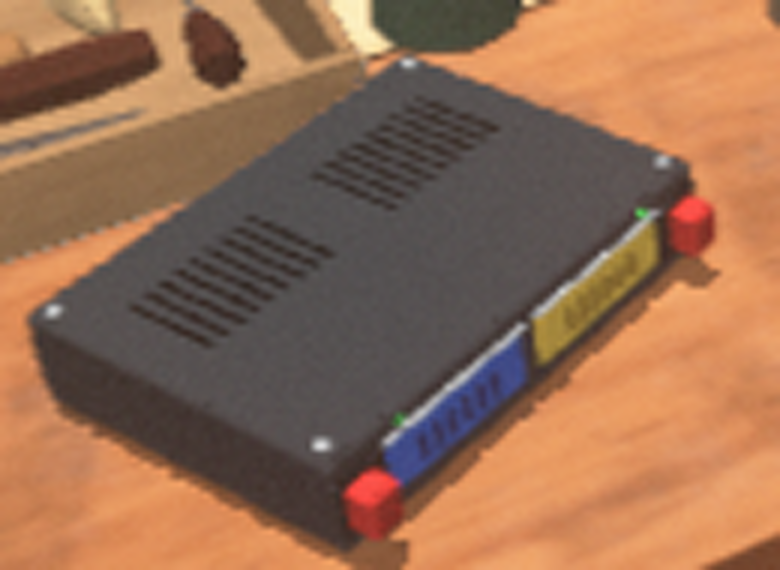

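The yellow caddy is in the right bay, next to the right key. In the top crop the lid corners are at (82,462), (645,508), (677,100) and (122,65), and the keys are at (115,492) and (620,530).

```bash
cat > h.py <<'E'
import numpy as np
from plant import *
def ray(n,u,v,z):
    c=get_calibration(n);T=c["world_from_camera"];d=T[:3,:3]@np.linalg.solve(c["intrinsics"],[u,v,1.])
    return T[:3,3]+d*(z-T[2,3])/d[2]
E
python3 - <<'E'
from h import *
f=lambda u,v,z:ray("top",u/6+160-.4,v/6+75-.4,z)
C=np.array([f(82,462,.048),f(645,508,.048),f(677,100,.048),f(122,65,.048)])[:,:2]
print(C, np.linalg.norm(C[0]-C[1]),np.linalg.norm(C[1]-C[2]))
M=np.array([[0,.108],[0,-.108],[.158,-.108],[.158,.108]])
# rigid fit
a=M-M.mean(0);b=C-C.mean(0)
th=np.arctan2((a[:,0]*b[:,1]-a[:,1]*b[:,0]).sum(),(a*b).sum())
R=np.array([[np.cos(th),-np.sin(th)],[np.sin(th),np.cos(th)]]);t=C.mean(0)-R@M.mean(0)
print("th",th,"t",t,"res",C-(M@R.T+t))
g=lambda u,v,z:ray("side",u/6+125-.4,v/6+150-.4,z)
S=np.array([g(330,468,.048),g(690,165,.048),g(408,55,.048),g(32,318,.048)])[:,:2]
print("side rec",(S-t)@R)
print("keys in rec top z35",[(f(*p,.035)[:2]-t)@R for p in((115,492),(620,530))])
print("tin",ray("top",291,228,.048),"box",ray("top",345,153,.041))
p=t+R@[-.075,-.069];print(p)
for yaw in(th,th+np.pi):
  print(inverse_kinematics([*p,.15],[np.pi,0,yaw]),inverse_kinematics([*p,.012],[np.pi,0,yaw]))
E
```

```text
[[0.57988654 0.41132115]
 [0.55944175 0.20205445]
 [0.71603444 0.18752555]
 [0.73348564 0.39808126]] 0.21026303338232566 0.1572652457826534
th -0.08976335551169703 t [0.56853015 0.30682739] res [[ 0.00167496 -0.00307142]
 [ 0.00059303  0.00279225]
 [-0.00017817  0.00242692]
 [-0.00208982 -0.00214775]]
side rec [[ 0.00078179  0.10418391]
 [ 0.00063444 -0.10756282]
 [ 0.15546038 -0.10816475]
 [ 0.153778    0.10501231]]
keys in rec top z35 [array([-0.00596867,  0.09459368]), array([-0.00613023, -0.09649057])]
tin [0.40690401 0.1525222  0.048     ] box [0.57256396 0.02755324 0.041     ]
[0.48764674 0.2448284 ]
[ 3.20745328e-01  1.05148520e-01  1.81463797e+00 -4.44089210e-16
  1.22180616e+00  1.98130501e+00] [ 3.20745328e-01  3.01779862e-01  1.88257954e+00 -4.44089210e-16
  9.57233248e-01  1.98130501e+00]
[ 0.32074533  0.10514852  1.81463797  0.          1.22180616 -1.16028764] [ 0.32074533  0.30177986  1.88257954  0.          0.95723325 -1.16028764]
```

```bash
cat >> h.py <<'E'
th=-.0898;t=np.array([.5688,.3065]);R=np.array([[np.cos(th),-np.sin(th)],[np.sin(th),np.cos(th)]])
P=lambda x,z,y=-.0695:[*(t+R@[x,y]),z]
rec=lambda p:(np.asarray(p)[:2]-t)@R
def st():
    o=observe();print(round(o["time_s"],2),"rec",np.round(rec(o["eef_pos"]),4),"z",round(o["eef_pos"][2],4),"F",np.round(R.T@o["ft_force"][:2],2),round(o["ft_force"][2],2),"M",np.round(o["torque"],2),"op",round(o["opening"],4))
E
python3 - <<'E'
from h import *
import cv2
movep(P(-.06,.15),[np.pi,0,th+np.pi]); gripper_to(.040); move_l(P(-.06,.012),feed=.12); st()
p,_=get_image("side");cv2.imwrite("pics/s2.png",cv2.resize(p[130:255,150:300,::-1],None,fx=5,fy=4.8,interpolation=cv2.INTER_CUBIC))
E
```

```text
3.8 rec [-0.0592 -0.0692] z 0.0129 F [0.38 0.17] -0.05 M [-0.03  0.04 -0.03] op 0.0401
```

View pics/s2.png

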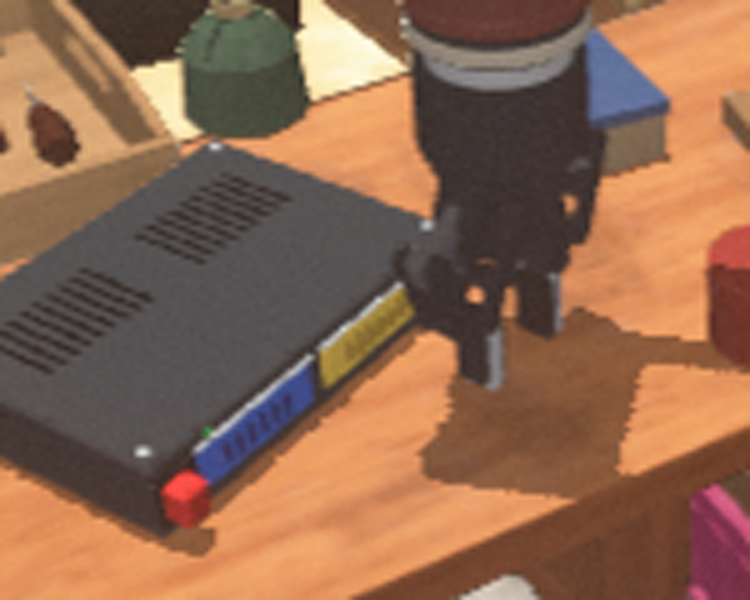

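The fingers stand open in front of the right bay, parallel to the recorder's front, with tips near (485,380) and (545,330). Next I feel for the key.

```bash
python3 - <<'E'
from h import *
move_l(P(-.036,.012),feed=.05); hold(.2); st()
print(move_l(P(-.016,.012),feed=.012,max_force=1.2)); st()
E
```

```text
4.68 rec [-0.0363 -0.0695] z 0.0119 F [-0.52 -1.4 ] -0.47 M [ 0.03 -0.02 -0.05] op 0.0401
True
5.72 rec [-0.024  -0.0697] z 0.0115 F [-0.31 -0.67] -0.08 M [-0.    0.07  0.01] op 0.04
```

```bash
python3 - <<'E'
from h import *
import cv2
for x in(-.022,-.020,-.018):
    move_l(P(x,.012),feed=.02); hold(.25); st()
p,_=get_image("side");cv2.imwrite("pics/s3.png",cv2.resize(p[150:245,160:280,::-1],None,fx=6,fy=6,interpolation=cv2.INTER_CUBIC))
p,_=get_image("top");cv2.imwrite("pics/t3.png",cv2.resize(p[75:175,160:290,::-1],None,fx=6,fy=6,interpolation=cv2.INTER_CUBIC))
E
```

```text
6.26 rec [-0.0226 -0.0697] z 0.0115 F [-1.97 -0.96] -2.03 M [ 0.01  0.38 -0.03] op 0.0402
6.76 rec [-0.0201 -0.0695] z 0.0119 F [-2.74 -0.87] -1.67 M [ 0.02  0.46 -0.06] op 0.0399
7.26 rec [-0.0188 -0.0696] z 0.012 F [-6.15 -1.44] 0.84 M [-0.06  1.04  0.03] op 0.04
```

View pics/s3.png

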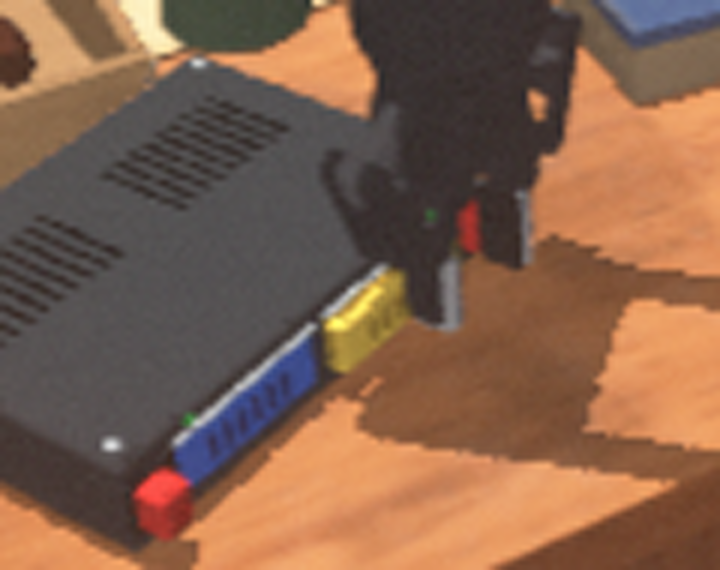

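The caddy has been released and rests on the waiting finger about 8 mm out, near (370,320). I'll hold it there, then let it follow the finger out.

```bash
python3 - <<'E'
from h import *
import cv2
hold(.5); st()
for x in(-.030,-.040,-.0515):
    move_l(P(x,.012),feed=.015); hold(.3); st()
p,_=get_image("side");cv2.imwrite("pics/s4.png",cv2.resize(p[150:245,160:280,::-1],None,fx=6,fy=6,interpolation=cv2.INTER_CUBIC))
E
```

```text
7.86 rec [-0.0189 -0.0695] z 0.012 F [-6.3  -0.42] 2.03 M [-0.03  1.03  0.05] op 0.0403
9.11 rec [-0.0302 -0.0694] z 0.012 F [-4.96  1.39] -0.35 M [0.13 0.81 0.09] op 0.0402
10.22 rec [-0.0403 -0.0695] z 0.0119 F [-5.14  0.77] 0.48 M [0.19 0.79 0.11] op 0.0396
11.44 rec [-0.0517 -0.0695] z 0.012 F [-4.76  0.08] -0.21 M [0.05 0.71 0.12] op 0.0398
```

View pics/s4.png

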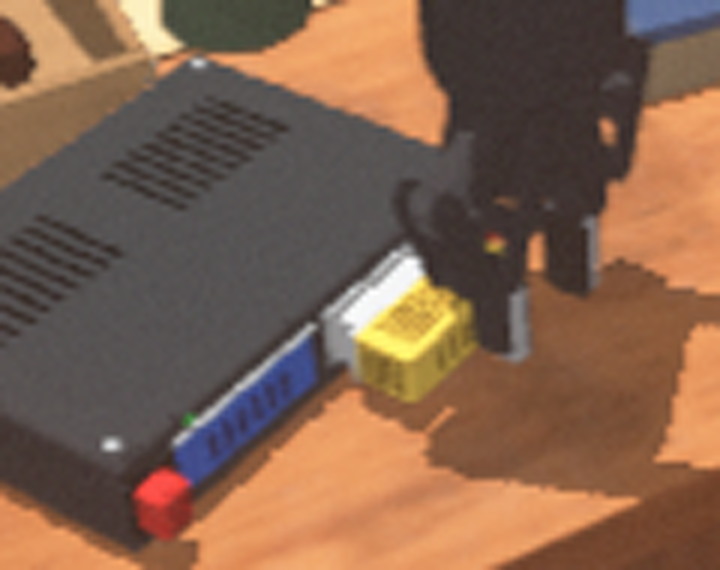

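The picture shows the whole yellow grip clear, from (358,340) to (412,400), with about 15 mm of metal behind it from (325,320). The spring is still pressing on the finger and the blue caddy is flush. I'm handing the job in.

```bash
python3 - <<'E'
from h import *
hold(.3); st(); print(job_done())
E
```

```text
11.79 rec [-0.0516 -0.0695] z 0.012 F [-4.49 -0.51] 0.44 M [0.12 0.83 0.1 ] op 0.0401
the job is handed in; nothing more can be done
None
```

I handed the job in at 11.8 s with the yellow caddy held by the finger about 41 mm out (about 4 N on the tool), after stopping it about 8 mm out on release; the blue caddy stayed latched and no bystander was touched.

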